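Snap the pump onto the soap dispenser and tug-test the clip

TASK

The refilled soap dispenser needs its pump back: take the pump head out of the cork block and press it straight down into the dispenser's neck, without pressing harder than about 20 N, until it clicks and its collar sits fully home on the rim. Then keep hold of the collar and prove the clip holds by pulling straight up with a steady 13 N for two seconds, staying under 18 N even for a moment. Ease off, let go and leave the pump upright in the dispenser; leave everything else on the bench where it is.

Things in the scene. Friction and masses are not known exactly. Their poses are not given: they have to be found in the camera images.
- pump_collar (a point): Loose white rigid pump head, about 80 g, upright: ribbed round collar 32 mm across, 36 mm high; above it a thin stalk and a 30 mm round head with a spout. This point, where to grip, is on the axis 22 mm above the collar's underside, 38 mm below the head's top. z up; the spout points along +x, 48 mm out, at head height: close the fingers along y. Starts standing in cork block A.
- pump_seat (a point): Centre of the underside of the pump's collar, axes as pump_collar; seated, it lies on neck_rim. Below it a grey stem, 11 mm across, ends in a conical barb 17 mm across: flat shoulder 36 mm, tip 49 mm below this point.
- neck_rim (a point): Mouth centre of the blue soap dispenser's white neck, at the rim, z up. Neck tube: 31 mm outside, 19 mm inside, 50 mm tall above the 72 mm wide bottle; rim about 152 mm above the bench; wooden base 110 mm square. Claws in the neck let the barb pass downwards (with some 3 to 10 N), then lock over its shoulder for good.
- mount (a joint): Vertical give of the dispenser on its rubber mount, m: 0 at rest (within 0.3 mm), positive when pulled up, negative when pressed down. 5 N per mm (5000 N/m), so 13 N of pull is 0.0026. neck_rim moves with it.
- cork_a_top (a point): Top centre of the cork block that holds the pump: 66 x 66 mm, 60 mm high, fixed to the bench, with a 21 mm hole 52 mm deep in its middle.
- cork_b_top (a point): Top centre of the other, identical cork block, its hole empty; fixed to the bench. Not needed.
- tumbler_mid (a point): Loose aluminium tumbler, 72 mm diameter, 100 mm high; point half-way up. Leave alone.
- comb_mid (a point): Loose small wooden comb lying flat, 140 x 36 x 8 mm; its centre. Leave alone.
- shampoo_mid (a point): Loose green shampoo bottle, 56 mm diameter, 170 mm high; point half-way up. Leave alone.
- dish_mid (a point): Loose terracotta dish under the lamp, 140 mm diameter, 25 mm high; its centre. Leave alone.
- scrubber_mid (a point): Loose wooden-handled brush lying flat, 200 mm long; point on it. Leave alone.
- claws (a point): Centre of the ring of four hidden spring claws in the neck, as drawn: the true depth differs by up to 10 mm each time and is not measured. With the collar home, the pump has 3 to 13 mm of free play upwards before the claws take the pull; let go, it drops back by its own weight.

How it is judged (in metres and radians):
On the way, in this order (a step that is already met when the one before it is completed fails the run):
1. The pump is clicked in: its collar is home on the dispenser's rim (within 2 mm), centred and upright (horizontal distance between pump_seat and neck_rim below 0.004 m and angle between pump_seat's own z axis and vertical below 0.1 rad and z of pump_seat in the frame of neck_rim below 0.002 m), for 0.1 s.
2. The clip is proved: held by the pump alone, the dispenser is pulled up with 10 to 16 N (2.0 to 3.2 mm of give) for 1.2 s without a break (value of joint mount between 0.002 and 0.0032 m and z of pump_seat in the frame of neck_rim between 0.001 and 0.016 m and contact force between the fingers and pump above 1 N), for 1.2 s.
At the end, for the whole second after the job is handed in: The pump stands in the dispenser's neck, clipped in (collar no more than 15 mm above the rim, centred within 4 mm, upright within 0.1 rad), let go and at rest, with no load left on the mount (within 1 mm of its rest), and each loose bystander within 20 mm of where it was (horizontal distance between pump_seat and neck_rim below 0.004 m and angle between pump_seat's own z axis and vertical below 0.1 rad and z of pump_seat in the frame of neck_rim between -0.002 and 0.015 m and value of joint mount between -0.001 and 0.001 m and linear speed of pump below 0.02 m/s and distance of each of tumbler_mid, comb_mid, shampoo_mid, dish_mid, scrubber_mid from where it was at the start of the episode below 0.02 m); the robot touches nothing.
It fails at once if The dispenser is pressed down with more than 25 N (5 mm of give) (value of joint mount below -0.005 m).
It fails at once if The dispenser is pulled up with more than 20 N (4 mm of give) (value of joint mount above 0.004 m).
It fails at once if The fingers push or hold the dispenser itself (more than 5 N) (contact force between the fingers and mount above 5 N).
It fails at once if A bystander is moved by more than 30 mm (distance of any of tumbler_mid, comb_mid, shampoo_mid, dish_mid, scrubber_mid from where it was at the start of the episode above 0.03 m).
It also fails if it takes over 72 s, if anything falls off the work surface, if the arm or the gripper's body presses on something with over 40 N, if the wrist force passes 120 N, or if a joint passes its speed limit or range.

ROBOT

A 6-joint arm with a two-finger parallel gripper is mounted at the origin on the work surface. World frame = base frame: x ahead of the robot, y to its left, z up, the work surface at z = 0. Lengths are in mm, angles in rad, forces in N, time in s.
With the tool pointing down it reaches from about 275 to 825 mm from the base axis. Payload 4.9 kg.
Tool frame: the origin (TCP) lies between the finger pads; the fingertips stand 19 mm ahead of it and the grasp point (between the pads) is the TCP; z points along the fingers, y is the line along which they close (so a half turn about z gives the same grasp; the last joint's range is limited). The gripper opens to 85 mm and grips with 20 to 120 N. Pads are 22 mm wide; open, the fingers measure 114 mm over their backs; the gripper's body (76 mm by 85 mm) begins 54 mm behind the grasp point. The pads swing forward as they close: fully open they stand 13 mm farther back than shut.
Start: joints at [-1.33, 0.326, -0.193, 1.052, 0, 1.437], TCP at [201.36, -511.833, 250.281] pointing down, gripper open.
Joint ranges: [-2.65, 2.65], [-0.97, 1.79], [-1.3, 1.35], [-1.93, 2.1], [-1.47, 1.37], [-3.14, 3.14]. Speed limits (rad/s): [2.57, 2.57, 3.14, 3.14, 3.14, 3.14].

INTERFACE

Orientations are given as a rotation vector (axis times angle).
In Python, from plant import readout, viewer, order gives the robot as it stands.
- The arm moves only by the tool carry_out, never from a script. Its argument "commands" is a list of rows, each a list of 5 numbers: the finger opening in mm, from 0 to 85.4, then the shift along the tool's x, y, z in mm, then the turn about the tool's z in degrees. A call has exactly 5 rows; each row is the pose to reach, as a shift and turn from the pose commanded when the call began, along the tool's axes at that moment; what a row does not reach only later rows make up. A row lasts 1/10 s, in which the tool goes at most 50 mm and 8.59 degrees, less where a joint would pass 70% of its speed; a pose out of reach is approached as far as the arm can. A call with a gripper value outside its range is refused whole. The fingers move at their own pace and stop on an object; "force" is the grip in N (left out, the last holds). Time passes only in rows, so rows that repeat a pose let the fingers close, or fill a call up. It gives the time, the measured TCP pose, the force, the opening and the grip force at its end, in the units of the state.
- readout.state(): the state, without advancing time (a new reading comes with each control period).
- viewer.capture(name): name is "side" or "top" or "wrist"; returns a dict with "image" (400x640x3 uint8, blue, green, red), "fx", "fy", "cx", "cy" (pixels), "origin" and "orientation" of the camera in the world. Camera axes: x right, y up, looking along -z (the intrinsics and any distortion apply to the point x, -y, -z); pixel columns grow to the right and rows downward; lengths in mm; the calibration is good to about 2 mm. A picture is of the moment at which its call begins. There is no depth.
- order.hand_in(): hands the job in; it is judged then, once.
The state is a dict: "t": time; "q": joint angles; "qd": joint speeds; "joint_torque": joint torques, N m; "tool_pos": TCP position; "eef_rot": TCP orientation; "wrist_force": force on the tool from outside, world axes, zero at the start; "moment": the same for the moment, N m; "opening": finger opening in mm; "grip_force": force on a finger pad.
Only numpy, scipy, OpenCV 4.12 (cv2) and the standard library are available. Lean on these libraries where they do the work, as an engineer would, in place of code of your own. Each camera call takes 0.05 s, during which the arm holds its last target. There are 200 camera calls.

## Working session

There is one attempt and no reset: what is moved stays moved. The work goes in short steps, Python scripts to look and compute and a tool call to move; the robot and the scene stay as the last step left them, time stands still between calls to the robot, and variables do not carry over. Pictures are saved under pics/ and viewed, at most 10 in all, crops included, and the job is handed in when it is done.

Besides the shell and the picture viewer there is one more tool, called after "Emit:" in YAML: its name, and indented under it one key for each argument. carry_out: Moves the arm, as the interface text tells. Its arguments: {"type":"object","properties":{"commands":{"type":"array"},"force":{"type":"number"}},"required":["commands"]}

```bash
mkdir -p pics; cat > h.py <<'E'
import numpy as np,cv2
from plant import readout,viewer,order
from scipy.spatial.transform import Rotation as R
def cap(n,f=None):
    c=viewer.capture(n)
    if f: cv2.imwrite('pics/'+f,c['image'])
    o=np.array(c['orientation'],float)
    c['R']=o if o.shape==(3,3) else (R.from_rotvec(o).as_matrix() if o.size==3 else R.from_quat(o).as_matrix())
    return c
def ray(c,u,v):
    d=c['R']@np.array([(u-c['cx'])/c['fx'],-(v-c['cy'])/c['fy'],-1]); return np.array(c['origin']),d/np.linalg.norm(d)
def onz(c,u,v,z):
    o,d=ray(c,u,v); return o+d*(z-o[2])/d[2]
def proj(c,p):
    q=c['R'].T@(np.array(p)-c['origin']); return c['cx']+c['fx']*q[0]/-q[2], c['cy']-c['fy']*q[1]/-q[2]
def tri(c1,p1,c2,p2):
    o1,d1=ray(c1,*p1);o2,d2=ray(c2,*p2)
    s=np.linalg.lstsq(np.stack([d1,-d2],1),o2-o1,rcond=None)[0]
    a,b=o1+s[0]*d1,o2+s[1]*d2; return (a+b)/2,np.linalg.norm(a-b)
E
python3 - <<'E'
from h import *
for n in ('side','top'):
    c=cap(n,n+'0.png'); print(n,{k:v for k,v in c.items() if k not in('image','R')})
print(readout.state())
E
```

```text
side {'fx': 455.6239321113233, 'fy': 455.6239321113233, 'cx': 319.0827934751599, 'cy': 201.19266780569217, 'origin': array([153.49022229, 823.73911173, 722.03868855]), 'orientation': array([ 0.3622609 , -1.27771308, -2.3166413 ])}
top {'fx': 385.3447882015616, 'fy': 385.3447882015616, 'cx': 317.33412663595743, 'cy': 199.5244928465684, 'origin': array([ 483.068122  ,   20.36921233, 1032.57797146]), 'orientation': array([ 0.13665986, -0.15289067, -1.55059452])}
{'t': 0.1, 'q': array([-1.33016350e+00,  3.26896199e-01, -1.93464451e-01,  1.05195951e+00,
       -2.52076878e-05,  1.43659651e+00]), 'qd': array([-0.00150054, -0.001354  ,  0.00231777,  0.00077263, -0.00169385,
        0.00151901]), 'joint_torque': array([-1.48158801e-05, -4.44239616e+01,  2.63037050e+01,  7.80562201e-03,
       -1.66364448e-04, -1.34157671e-05]), 'tool_pos': array([ 201.25587706, -511.35335748,  249.57306936]), 'eef_rot': array([-3.08508621e+00, -5.85061721e-01,  1.66780307e-04]), 'wrist_force': array([-0.15356443,  0.4520226 ,  0.0328014 ]), 'moment': array([ 0.01251602,  0.02107664, -0.01308885]), 'grip_force': 0.0, 'opening': 85.43196463062094}
```

View pics/side0.png

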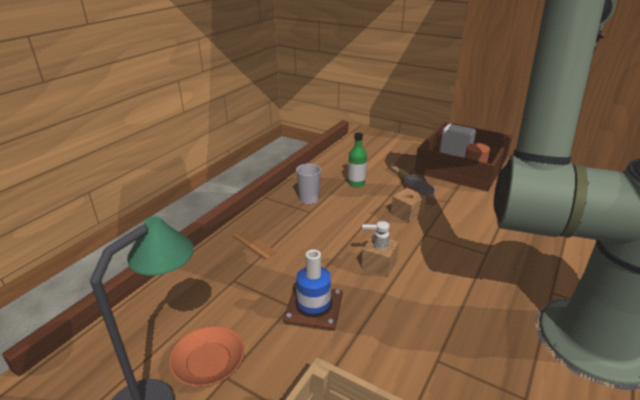

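View pics/top0.png

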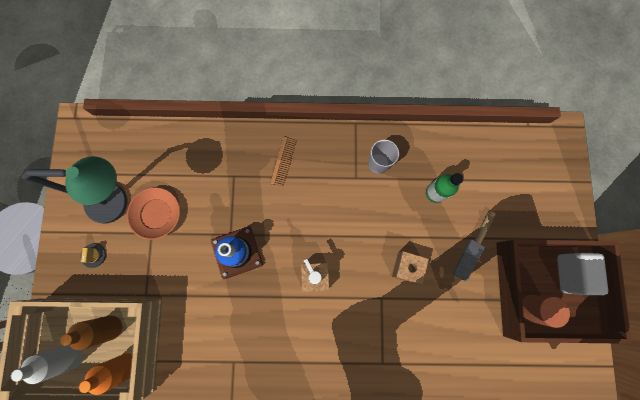

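The side view has the pump head at about (382,227), its spout tip at (363,227) and the neck rim at (313,254). In the top view they're at about (316,278), (307,262) and (226,249). Next I'll locate them with masks.

```bash
python3 - <<'E'
from h import *
S=cap('side');T=cap('top')
def crop(c,x,y,w=80,h=75): return cv2.resize(c['image'][y:y+h,x:x+w],None,fx=5,fy=5,interpolation=cv2.INTER_CUBIC)[:300*5//4]
a=crop(S,345,215,80,60);b=crop(S,275,240,80,60);c=crop(T,275,245,80,60);d=crop(T,200,220,80,60)
cv2.imwrite('pics/m.png',np.vstack([np.hstack([a,b]),np.hstack([c,d])]))
def blobs(c,box):
    x,y,w,h=box; im=c['image'][y:y+h,x:x+w]; hsv=cv2.cvtColor(im,cv2.COLOR_BGR2HSV)
    m=((hsv[...,1]<60)&(hsv[...,2]>130)).astype(np.uint8)
    n,l,s,ce=cv2.connectedComponentsWithStats(m)
    for i in range(1,n):
        if s[i,4]>15: print(s[i,:2]+[x,y],s[i,2:],ce[i]+[x,y])
for c,bx in((S,(345,215,80,60)),(S,(275,240,80,80)),(T,(275,245,80,60)),(T,(200,220,80,60))): blobs(c,bx);print()
E
```

```text
[362 221] [ 27  28 291] [379.28522337 230.26460481]

[305 249] [ 16  30 372] [313.69354839 263.12634409]
[303 293] [ 26  15 257] [315.61867704 300.91828794]

[304 259] [ 18  25 197] [312.52284264 273.44670051]

[218 243] [13 14 88] [224.65909091 249.57954545]
```

View pics/m.png

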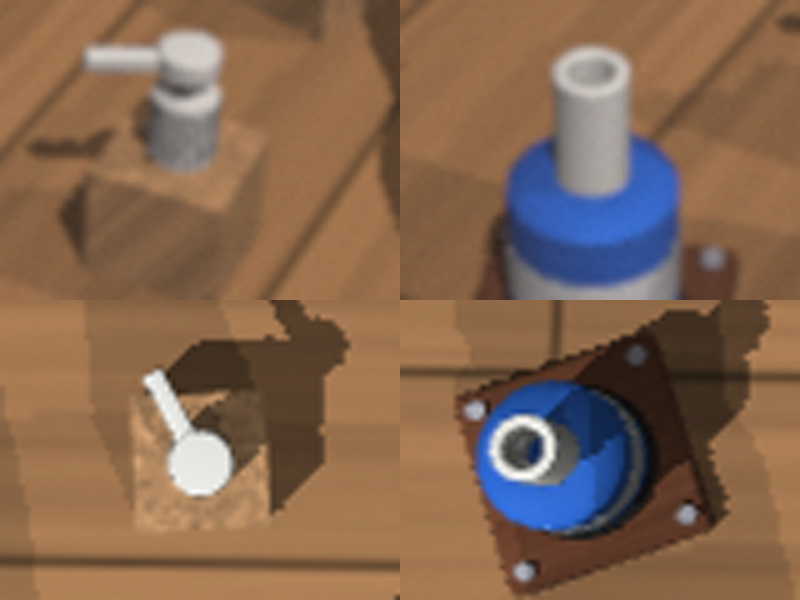

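The crops show the head top at side (383,224) and top (315,277.6). The rim centre is at side (313.2,254.4) and top (224.6,250). The spout tip is at top (305.6,261).

```bash
python3 - <<'E'
from h import *
S=cap('side');T=cap('top')
print('head',tri(S,(383,224),T,(315,277.6)),onz(S,383,224,120),onz(T,315,277.6,120))
print('rim',tri(S,(313.2,254.4),T,(224.6,250)),onz(S,313.2,254.4,152),onz(T,224.6,250,152))
h=onz(T,315,277.6,113);t=onz(T,305.6,261,113);print('spout',t,np.linalg.norm((t-h)[:2]),np.degrees(np.arctan2(*(t-h)[1::-1])))
s=readout.state();print(s['tool_pos'],R.from_rotvec(s['eef_rot']).as_matrix().round(3))
E
```

```text
head (array([471.23355403,  15.71179334, 121.16215323]), np.float64(4.232359529897635)) [473.79186208  14.99812064 120.        ] [469.25711402  14.90339516 120.        ]
rim (array([530.5719398 , 222.19740995, 150.38631262]), np.float64(5.377641677170742)) [532.15476179 224.64037318 152.        ] [528.07036551 220.59218755 152.        ]
spout [507.18130184  37.60298154 113.        ] 44.31102442439026 30.87886534152849
[ 201.31216217 -511.64181817  249.97953079] [[ 0.931  0.366 -0.   ]
 [ 0.366 -0.931  0.001]
 [ 0.    -0.001 -1.   ]]
```

Emit:
carry_out:
  commands:
    - [85,30,-26.5,0,0]
    - [85,67,-59,0,0]
    - [85,104,-92,0,0]
    - [85,141,-125,0,0]
    - [85,178,-157,0,0]
  force: 40

```text
t: 0.8
tool_pos: [309.9, -298.8, 250.3]
eef_rot: [3.087, 0.584, 0.001]
wrist_force: [0.3, -0.8, -0.8]
opening: 84.8
grip_force: 0.0
```

Emit:
carry_out:
  commands:
    - [85,37,-33,0,0]
    - [85,74,-66,0,0]
    - [85,111,-98,0,0]
    - [85,148,-131,0,0]
    - [85,185,-163,0,0]

```text
t: 1.3
tool_pos: [422.6, -79.2, 250.6]
eef_rot: [3.086, 0.585, 0.001]
wrist_force: [0.4, -0.8, 0.4]
opening: 85.2
grip_force: 0.0
```

Emit:
carry_out:
  commands:
    - [85,30,-27,0,-2]
    - [85,55,-48,0,-4]
    - [85,75,-66,0,-7]
    - [85,81,-72,0,-9.4]
    - [85,81,-72,0,-9.4]

```text
t: 1.8
tool_pos: [471.1, 16.2, 250.1]
eef_rot: [3.027, 0.84, -0.001]
wrist_force: [-0.1, 0.2, -0.4]
opening: 85.1
grip_force: 0.0
```

```bash
python3 - <<'E'
from h import *
W=cap('wrist','w1.png');s=readout.state();print(s['t'],s['tool_pos'],R.from_rotvec(s['eef_rot']).as_matrix().round(3),s['wrist_force'],W['origin'],W['R'].round(3),W['fx'],W['cx'],W['cy'])
print(proj(W,(471.2,15.7,120)),proj(W,(507,37.6,113)))
E
```

```text
1.85 [470.72858027  15.37178772 250.12851715] [[ 0.858  0.513 -0.001]
 [ 0.513 -0.858 -0.   ]
 [-0.001  0.    -1.   ]] [-0.07161449 -0.23845054  0.33021043] [533.08710549  51.65648345 373.15487736] [[ 0.515  0.823  0.24 ]
 [-0.857  0.494  0.145]
 [ 0.    -0.28   0.96 ]] 341.18774918410605 315.1746350738013 191.28667151312104
(np.float64(313.70681393762817), np.float64(188.41605500629157)) (np.float64(313.2276962190408), np.float64(132.49841277658876))
```

View pics/w1.png

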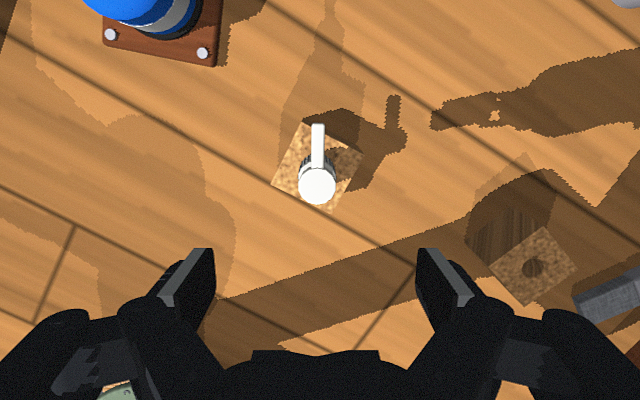

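The wrist view shows the head disc at about (317,186) with the spout running straight up to (318,125). The yaw is therefore already aligned. I'll refine the position with a mask.

```bash
python3 - <<'E'
from h import *
W=cap('wrist');s=readout.state()
im=W['image'][110:215,270:370];m=(im.min(2)>200).astype(np.uint8)
m=cv2.morphologyEx(m,cv2.MORPH_OPEN,cv2.getStructuringElement(cv2.MORPH_ELLIPSE,(21,21)))
c=max(cv2.findContours(m,0,2)[0],key=cv2.contourArea);e=cv2.fitEllipse(c);print(e)
u,v=e[0][0]+270,e[0][1]+110
p=onz(W,u,v,120);M=R.from_rotvec(s['eef_rot']).as_matrix();print(u,v,p,s['tool_pos'],'tool shift to axis at z=84:',M.T@(np.array([p[0],p[1],84])-s['tool_pos']))
E
```

```text
((45.78525924682617, 75.14894104003906), (34.387413024902344, 36.54868698120117), 86.14134216308594)
315.7852592468262 185.14894104003906 [473.85198469  14.82879199 120.        ] [470.53076974  14.89724834 250.14563125] tool shift to axis at z=84: [  2.95929349   1.75224803 166.14324586]
```

Emit:
carry_out:
  commands:
    - [85,1,1,30,0]
    - [85,2.5,1.5,70,0]
    - [85,2.5,1.5,110,0]
    - [85,2.5,1.5,145,0]
    - [85,2.5,1.5,165,0]

```text
t: 2.4
tool_pos: [471.7, 14.2, 82.9]
eef_rot: [-3.029, -0.831, 0.005]
wrist_force: [0.8, 0.4, -0.3]
opening: 85.0
grip_force: 0.0
```

Emit:
carry_out:
  commands:
    - [60,0,0,0,0]
    - [45,0,0,0,0]
    - [36,0,0,0,0]
    - [36,0,0,0,0]
    - [36,0,0,0,0]

```text
t: 2.9
tool_pos: [474.8, 15.3, 86.4]
eef_rot: [3.027, 0.836, 0.003]
wrist_force: [0.0, 0.1, -0.4]
opening: 36.1
grip_force: 0.0
```

```bash
python3 - <<'E'
from h import *
W=cap('wrist','w2.png');s=readout.state();print(s['t'],s['tool_pos'],s['wrist_force'],s['opening'])
print(proj(W,s['tool_pos']), proj(W,s['tool_pos']+[0,0,36]))
S=cap('side')
cv2.imwrite('pics/w2.png',np.hstack([cv2.resize(W['image'][150:400,160:480],(400,312)),cv2.resize(S['image'][200:278,330:430],(400,312))]))
E
```

```text
2.95 [474.57424346  15.41723747  86.15319361] [ 0.30338475  0.53223733 -0.06260723] 35.855984118268026
(np.float64(310.8959253371225), np.float64(275.5516404275362)) (np.float64(309.66801444987425), np.float64(336.5513247945745))
```

View pics/w2.png

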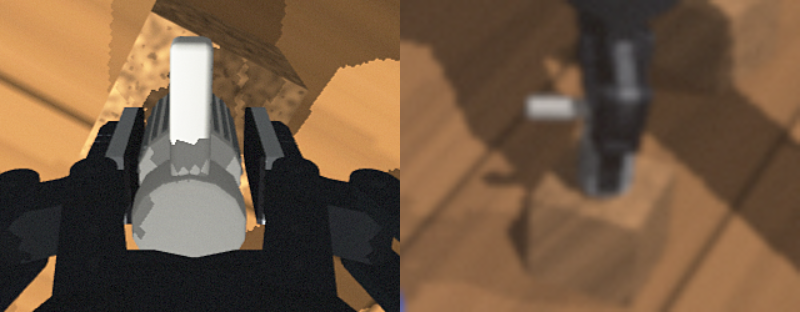

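The collar sits between the pads and the head is centred, with axis pixel about (311,335) against 333 predicted. Closing now.

Emit:
carry_out:
  commands:
    - [30,0,0,0,0]
    - [25,0,0,0,0]
    - [25,0,0,0,0]
    - [25,0,0,0,0]
    - [25,0,0,0,0]
  force: 70

```text
t: 3.5
tool_pos: [474.3, 15.5, 86.1]
eef_rot: [3.028, 0.836, 0.001]
wrist_force: [-2.1, 0.4, 7.1]
opening: 30.2
grip_force: 68.6
```

Emit:
carry_out:
  commands:
    - [25,0,0,-5,0]
    - [25,0,0,-20,0]
    - [25,0,0,-45,0]
    - [25,0,0,-75,0]
    - [25,0,0,-95,0]

```text
t: 4.0
tool_pos: [474.4, 15.5, 182.2]
eef_rot: [3.028, 0.836, 0.002]
wrist_force: [0.7, -0.4, -0.1]
opening: 30.1
grip_force: 69.2
```

Emit:
carry_out:
  commands:
    - [25,0,0,-30,0]
    - [25,0,0,-60,0]
    - [25,0,0,-75,0]
    - [25,0,0,-75,0]
    - [25,0,0,-75,0]

```text
t: 4.5
tool_pos: [473.7, 15.6, 254.9]
eef_rot: [-3.028, -0.836, 0.0]
wrist_force: [-0.5, 0.0, -0.4]
opening: 30.1
grip_force: 69.2
```

```bash
python3 - <<'E'
from h import *
s=readout.state();M=R.from_rotvec(s['eef_rot']).as_matrix();print(s['t'],s['tool_pos'],s['wrist_force'],s['opening'],s['grip_force'],s['q'].round(3))
for x in((530.5,222.2),(528,220.6),(532,224.6)): print(M.T@(np.array([*x,s['tool_pos'][2]])-s['tool_pos']))
E
```

```text
4.5 [473.69833587  15.56115178 254.91577911] [-0.48507815  0.04744205 -0.41824884] 30.070004713542936 69.21452522277832 [-0.123  0.182 -0.373  1.015 -0.     2.48 ]
[ 1.54805990e+02 -1.48192942e+02 -5.20060877e-03]
[ 1.51839192e+02 -1.48102868e+02 -4.89646355e-03]
[ 1.57325141e+02 -1.49482855e+02 -5.36863743e-03]
```

Emit:
carry_out:
  commands:
    - [25,20,-19,0,0]
    - [25,50,-48,0,0]
    - [25,80,-77,0,0]
    - [25,110,-106,0,0]
    - [25,135,-130,0,0]

```text
t: 5.0
tool_pos: [522.4, 198.2, 253.3]
eef_rot: [-3.028, -0.837, 0.005]
wrist_force: [1.0, -0.9, -0.7]
opening: 30.2
grip_force: 69.3
```

Emit:
carry_out:
  commands:
    - [25,15,-14,0,0]
    - [25,19,-18,0,0]
    - [25,19,-18,0,0]
    - [25,19,-18,0,0]
    - [25,19,-18,0,0]

```text
t: 5.5
tool_pos: [529.8, 220.4, 255.0]
eef_rot: [3.029, 0.834, -0.001]
wrist_force: [-0.4, -0.7, -1.4]
opening: 30.3
grip_force: 69.3
```

```bash
python3 - <<'E'
from h import *
W=cap('wrist');S=cap('side');s=readout.state();print(s['t'],s['tool_pos'],s['eef_rot'],s['wrist_force'],s['q'].round(3))
p=s['tool_pos']
u,v=map(int,proj(S,p-[0,0,60]));print(u,v)
x0,y0=u-40,v-35
cv2.imwrite('pics/w3.png',np.hstack([cv2.resize(W['image'][100:400,170:490],(400,375)),cv2.resize(S['image'][y0:y0+75,x0:x0+80],(400,375),interpolation=cv2.INTER_CUBIC)]));print(x0,y0)
print(proj(W,(530.5,222.2,152)),proj(W,p-[0,0,75]))
E
```

```text
5.6 [530.09056036 220.55290159 255.34630937] [ 3.02872742e+00  8.34037383e-01 -2.20275832e-04] [ 0.55048666  0.31643493 -1.21004908] [ 0.266  0.368 -0.119  1.084 -0.     2.87 ]
314 236
274 201
(np.float64(311.13698226752683), np.float64(196.745397621869)) (np.float64(312.5969155898569), np.float64(212.25302134512722))
```

View pics/w3.png

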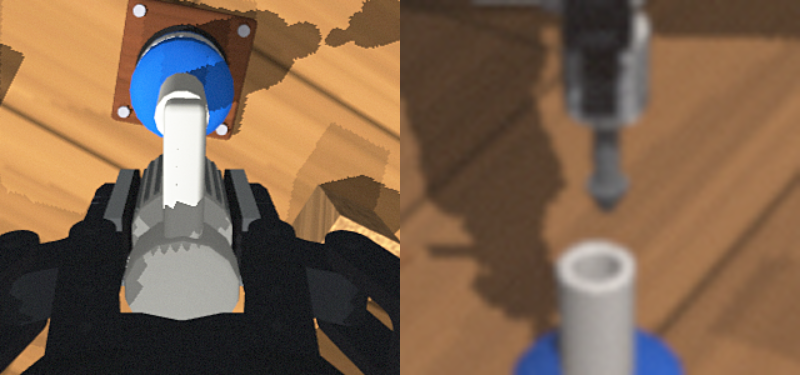

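Side crop: the stem tip is at full-frame (315.4,243) and the rim centre at (313.4,254.6). In the wrist view the spout hides the rim, but the four base screws and the blue shoulder are visible, centred near column 316. The side view gives tool-x and the wrist view gives tool-y.

```bash
python3 - <<'E'
from h import *
s=readout.state();p=s['tool_pos'];M=R.from_rotvec(s['eef_rot']).as_matrix()
W=cap('wrist');S=cap('side')
f=lambda q:(M.T@(np.array(q)-p)).round(2)
print('pred tip side',proj(S,[*p[:2],p[2]-75]),'px seen 315.4,243')
print('pred rim-h axis side',proj(S,[*p[:2],152]),'rim seen 313.4,254.6', 'mm/px',[ (np.array(proj(S,[*(p+M[:,i]*10)[:2],152]))-proj(S,[*p[:2],152])) for i in(0,1)])
# screws in wrist view
sc=np.array([(139,10),(244,31),(124,112),(222,130)])*.8+[170,100]
P=np.array([onz(W,u,v,14) for u,v in sc]);print('screws',P.round(1),[np.linalg.norm(P[i]-P[j]).round(1) for i,j in((0,1),(2,3),(0,3),(1,2))],'centre in tool',f(P.mean(0)))
T=cap('top')  # screws in top crop d, seen earlier
tc=np.array([(475-400,410-300),(637-400,355-300),(524-400,571-300),(686-400,514-300)])/5+[200,220]
Q=np.array([onz(T,u,v,14) for u,v in tc]);print('top screws',Q.round(1),Q.mean(0),f(Q.mean(0)))
hsv=cv2.cvtColor(W['image'],cv2.COLOR_BGR2HSV);m=cv2.inRange(hsv,(100,120,40),(130,255,255));
for v in range(120,215,10):
    x=np.where(m[v])[0]
    if len(x): print(v,x.min(),x.max(),(x.min()+x.max())/2)
print('pump pix at head',proj(W,p+[0,0,34]),proj(W,p),proj(W,[*p[:2],110]),proj(W,[*p[:2],14]))
E
```

```text
pred tip side (np.float64(315.02195338879386), np.float64(242.22640084128935)) px seen 315.4,243
pred rim-h axis side (np.float64(315.16544752186365), np.float64(253.61903220114297)) rim seen 313.4,254.6 mm/px [array([-5.03158259e+00,  3.59609411e-03]), array([ 0.06368155, -3.13953274])]
screws [[560.4 277.7  14. ]
 [590.6 193.4  14. ]
 [476.6 246.2  14. ]
 [506.9 162.4  14. ]] [np.float64(89.6), np.float64(89.1), np.float64(127.2), np.float64(125.7)] centre in tool [  2.76   2.33 241.35]
top screws [[555.6 278.3  14. ]
 [585.9 194.8  14. ]
 [473.  247.8  14. ]
 [503.3 165.4  14. ]] [529.43533586 221.57970559  14.        ] [  0.    -1.24 241.35]
130 310 334 322.0
140 289 342 315.5
150 280 350 315.0
160 276 354 315.0
170 274 356 315.0
180 275 355 315.0
190 278 352 315.0
200 286 345 315.5
pump pix at head (np.float64(310.1941976786991), np.float64(332.41373240367943)) (np.float64(311.33553814866013), np.float64(275.56508472537405)) (np.float64(313.1891172255425), np.float64(183.24078127790463)) (np.float64(313.6463686652286), np.float64(160.4656964725792))
```

Several estimates, with bias removed, agree on a shift of about +4 mm in tool x and 0 in tool y. I'll go down to just above the rim and check.

Emit:
carry_out:
  commands:
    - [25,2,0,5,0]
    - [25,4,0,12,0]
    - [25,4,0,20,0]
    - [25,4,0,23,0]
    - [25,4,0,23,0]

```text
t: 6.25
tool_pos: [533.0, 223.5, 231.2]
eef_rot: [3.028, 0.836, -0.003]
wrist_force: [-0.7, -0.5, 0.0]
opening: 30.1
grip_force: 69.3
```

```bash
python3 - <<'E'
from h import *
s=readout.state();p=s['tool_pos'];print(p,s['wrist_force'])
W=cap('wrist');S=cap('side')
a=cv2.resize(S['image'][215:275,284:344],(480,480),interpolation=cv2.INTER_CUBIC)
b=cv2.resize(W['image'][110:230,275:355],(320,480),interpolation=cv2.INTER_CUBIC)
cv2.imwrite('pics/w4.png',np.hstack([a,b]))
print(proj(S,p-[0,0,75]),proj(S,[*p[:2],152]),proj(W,[*p[:2],152]))
E
```

```text
[532.97703547 223.46598211 231.1848832 ] [-0.66333621 -0.54743196  0.0390276 ]
(np.float64(313.1330148772564), np.float64(252.28676565195013)) (np.float64(313.15887069083004), np.float64(253.9454910032128)) (np.float64(312.72418252934716), np.float64(210.15331635280378))
```

View pics/w4.png

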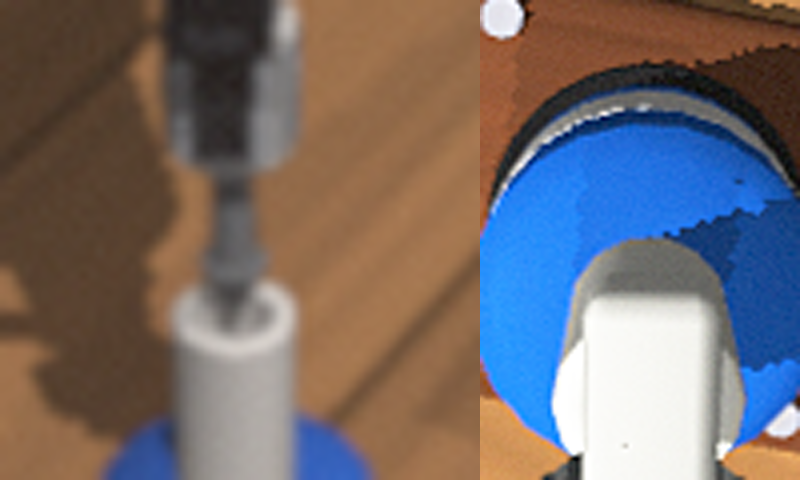

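In this view the tip is at column 236 and the rim centre at 235.5, so they line up and the tip is at the mouth. In the wrist view the rim flanks the spout evenly, 553 to 745 against the spout's centre of about 652. I'll go in gently and watch the force.

Emit:
carry_out:
  commands:
    - [25,0,0,2,0]
    - [25,0,0,4,0]
    - [25,0,0,6,0]
    - [25,0,0,8,0]
    - [25,0,0,8,0]

```text
t: 6.85
tool_pos: [533.4, 223.5, 223.9]
eef_rot: [-3.028, -0.836, 0.001]
wrist_force: [0.4, 0.0, -0.8]
opening: 30.6
grip_force: 69.3
```

Emit:
carry_out:
  commands:
    - [25,0,0,2,0]
    - [25,0,0,4,0]
    - [25,0,0,6,0]
    - [25,0,0,8,0]
    - [25,0,0,8,0]

```text
t: 7.35
tool_pos: [533.4, 223.5, 215.9]
eef_rot: [-3.028, -0.836, 0.001]
wrist_force: [-0.0, 0.5, -0.1]
opening: 30.3
grip_force: 69.3
```

Emit:
carry_out:
  commands:
    - [25,0,0,2,0]
    - [25,0,0,4,0]
    - [25,0,0,5,0]
    - [25,0,0,6,0]
    - [25,0,0,6,0]

```text
t: 7.85
tool_pos: [533.5, 223.6, 210.1]
eef_rot: [-3.028, -0.836, 0.0]
wrist_force: [-0.4, -0.1, -1.2]
opening: 30.2
grip_force: 69.3
```

Emit:
carry_out:
  commands:
    - [25,0,0,2,0]
    - [25,0,0,3,0]
    - [25,0,0,5,0]
    - [25,0,0,6,0]
    - [25,0,0,6,0]

```text
t: 8.35
tool_pos: [533.5, 223.6, 204.1]
eef_rot: [3.028, 0.836, -0.001]
wrist_force: [-0.2, -0.1, -1.2]
opening: 30.3
grip_force: 69.3
```

```bash
python3 - <<'E'
from h import *
s=readout.state();p=s['tool_pos'];print(s['t'],p,s['wrist_force'],s['moment'])
W=cap('wrist');S=cap('side')
a=cv2.resize(S['image'][215:275,284:344],(480,480),interpolation=cv2.INTER_CUBIC)
b=cv2.resize(W['image'][110:230,275:355],(320,480),interpolation=cv2.INTER_CUBIC)
cv2.imwrite('pics/w5.png',np.hstack([a,b]))
E
```

```text
8.35 [533.45967359 223.56158868 204.06068234] [-0.21870641 -0.06639443 -1.17842665] [-0.05410776  0.0183024  -0.01894479]
```

View pics/w5.png

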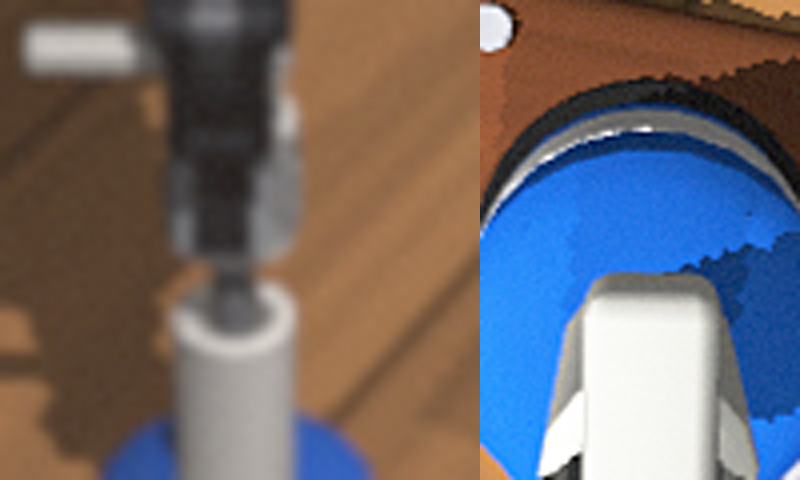

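The barb is inside the neck and centred (stem at column about 237), with no side load and about 25 mm to go. Continuing.

Emit:
carry_out:
  commands:
    - [25,0,0,1,0]
    - [25,0,0,2.5,0]
    - [25,0,0,4,0]
    - [25,0,0,5.5,0]
    - [25,0,0,7,0]

```text
t: 8.95
tool_pos: [533.6, 223.6, 197.1]
eef_rot: [-3.028, -0.836, 0.0]
wrist_force: [0.7, -0.1, -1.7]
opening: 30.7
grip_force: 69.3
```

Emit:
carry_out:
  commands:
    - [25,0,0,1.5,0]
    - [25,0,0,3,0]
    - [25,0,0,4.5,0]
    - [25,0,0,6,0]
    - [25,0,0,7,0]

```text
t: 9.45
tool_pos: [533.9, 223.4, 190.4]
eef_rot: [3.028, 0.836, 0.001]
wrist_force: [0.3, -1.1, 1.8]
opening: 30.2
grip_force: 69.3
```

Emit:
carry_out:
  commands:
    - [25,0,0,1,0]
    - [25,0,0,2,0]
    - [25,0,0,3,0]
    - [25,0,0,4,0]
    - [25,0,0,5,0]

```text
t: 9.95
tool_pos: [533.9, 223.7, 185.6]
eef_rot: [-3.028, -0.836, -0.002]
wrist_force: [1.4, -0.9, -1.0]
opening: 30.5
grip_force: 69.1
```

Emit:
carry_out:
  commands:
    - [25,0,0,1,0]
    - [25,0,0,2,0]
    - [25,0,0,3,0]
    - [25,0,0,4,0]
    - [25,0,0,4,0]

```text
t: 10.45
tool_pos: [533.1, 223.7, 180.6]
eef_rot: [-3.028, -0.836, 0.002]
wrist_force: [0.8, -0.0, -0.8]
opening: 30.3
grip_force: 69.3
```

Emit:
carry_out:
  commands:
    - [25,0,0,0.5,0]
    - [25,0,0,1,0]
    - [25,0,0,1.5,0]
    - [25,0,0,2,0]
    - [25,0,0,2,0]

```text
t: 10.95
tool_pos: [533.5, 223.6, 179.2]
eef_rot: [-3.028, -0.836, 0.0]
wrist_force: [0.5, -0.3, -0.4]
opening: 30.4
grip_force: 69.3
```

Emit:
carry_out:
  commands:
    - [25,0,0,0.4,0]
    - [25,0,0,0.8,0]
    - [25,0,0,1.2,0]
    - [25,0,0,1.5,0]
    - [25,0,0,1.5,0]

```text
t: 11.45
tool_pos: [533.6, 223.6, 177.9]
eef_rot: [3.028, 0.836, 0.0]
wrist_force: [-0.5, -0.9, 0.8]
opening: 30.1
grip_force: 69.3
```

Emit:
carry_out:
  commands:
    - [25,0,0,0.3,0]
    - [25,0,0,0.6,0]
    - [25,0,0,0.9,0]
    - [25,0,0,1,0]
    - [25,0,0,1,0]

```text
t: 11.95
tool_pos: [533.7, 223.6, 177.1]
eef_rot: [3.028, 0.836, 0.0]
wrist_force: [-1.4, -0.6, 4.9]
opening: 30.4
grip_force: 69.4
```

Emit:
carry_out:
  commands:
    - [25,0,0,0.3,0]
    - [25,0,0,0.6,0]
    - [25,0,0,0.9,0]
    - [25,0,0,1.2,0]
    - [25,0,0,1.2,0]

```text
t: 12.45
tool_pos: [533.7, 223.6, 176.3]
eef_rot: [3.028, 0.836, 0.001]
wrist_force: [-2.6, -0.4, 9.2]
opening: 30.0
grip_force: 69.5
```

```bash
python3 - <<'E'
from h import *
f=[]
for i in range(4):
    S=cap('side');s=readout.state();f.append(s['wrist_force'])
print(s['t'],s['tool_pos'],np.mean(f,0))
W=cap('wrist')
a=cv2.resize(S['image'][215:275,284:344],(480,480),interpolation=cv2.INTER_CUBIC)
cv2.imwrite('pics/w6.png',a)
E
```

```text
12.65 [533.68304669 223.61504855 176.32572385] [-3.2925566  -0.51076229  7.94099411]
```

View pics/w6.png

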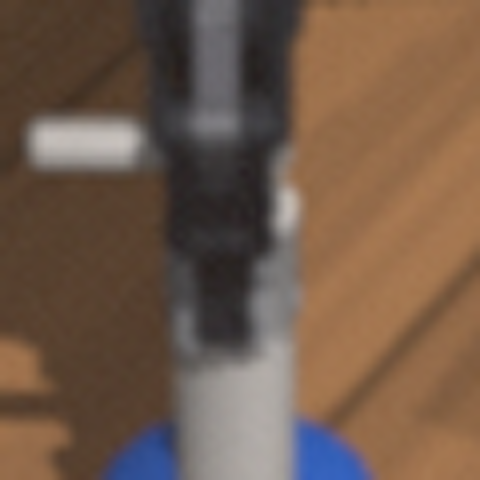

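The collar is sitting on the rim. I'll press slightly more to rule out a claw still resisting, then pull up.

Emit:
carry_out:
  commands:
    - [25,0,0,0.3,0]
    - [25,0,0,0.6,0]
    - [25,0,0,0.9,0]
    - [25,0,0,0.9,0]
    - [25,0,0,0.9,0]

```text
t: 13.2
tool_pos: [533.7, 223.6, 175.8]
eef_rot: [3.028, 0.836, 0.001]
wrist_force: [-3.9, -0.2, 11.4]
opening: 30.1
grip_force: 69.8
```

Emit:
carry_out:
  commands:
    - [25,0,0,-0.8,0]
    - [25,0,0,-1.6,0]
    - [25,0,0,-2.4,0]
    - [25,0,0,-3.2,0]
    - [25,0,0,-3.2,0]
  force: 90

```text
t: 13.7
tool_pos: [533.7, 223.6, 177.7]
eef_rot: [-3.028, -0.836, 0.0]
wrist_force: [-1.0, -0.1, 2.0]
opening: 29.7
grip_force: 88.7
```

Emit:
carry_out:
  commands:
    - [25,0,0,-0.6,0]
    - [25,0,0,-1.2,0]
    - [25,0,0,-1.8,0]
    - [25,0,0,-2,0]
    - [25,0,0,-2,0]

```text
t: 14.2
tool_pos: [533.6, 223.6, 179.7]
eef_rot: [-3.028, -0.836, 0.0]
wrist_force: [0.5, -0.4, -1.1]
opening: 29.8
grip_force: 88.8
```

Emit:
carry_out:
  commands:
    - [25,0,0,-0.4,0]
    - [25,0,0,-0.8,0]
    - [25,0,0,-1.2,0]
    - [25,0,0,-1.6,0]
    - [25,0,0,-1.6,0]

```text
t: 14.7
tool_pos: [533.7, 223.6, 181.6]
eef_rot: [3.028, 0.836, 0.0]
wrist_force: [-0.6, -0.1, -0.9]
opening: 29.9
grip_force: 88.8
```

Emit:
carry_out:
  commands:
    - [25,0,0,-0.4,0]
    - [25,0,0,-0.8,0]
    - [25,0,0,-1.2,0]
    - [25,0,0,-1.5,0]
    - [25,0,0,-1.5,0]

```text
t: 15.2
tool_pos: [533.5, 223.5, 182.7]
eef_rot: [3.028, 0.836, -0.001]
wrist_force: [0.2, 0.4, -3.2]
opening: 29.7
grip_force: 89.0
```

Emit:
carry_out:
  commands:
    - [25,0,0,-0.3,0]
    - [25,0,0,-0.6,0]
    - [25,0,0,-0.8,0]
    - [25,0,0,-0.8,0]
    - [25,0,0,-0.8,0]

```text
t: 15.7
tool_pos: [533.5, 223.5, 183.5]
eef_rot: [3.028, 0.836, -0.001]
wrist_force: [0.6, 0.4, -6.8]
opening: 29.8
grip_force: 89.2
```

```bash
cat > st.py <<'E'
from h import *
f=[]
for i in range(3): viewer.capture('side');s=readout.state();f.append([*s['wrist_force'],s['tool_pos'][2]])
print(s['t'],np.mean(f,0).round(2),np.std(f,0).round(2))
E
python3 st.py
```

```text
15.85 [  1.3    0.27  -6.99 183.54] [0.52 0.45 0.59 0.02]
```

Emit:
carry_out:
  commands:
    - [25,0,0,-0.3,0]
    - [25,0,0,-0.6,0]
    - [25,0,0,-0.9,0]
    - [25,0,0,-1.2,0]
    - [25,0,0,-1.4,0]

```text
t: 16.35
tool_pos: [533.4, 223.5, 184.7]
eef_rot: [3.028, 0.836, -0.001]
wrist_force: [2.3, 0.4, -12.6]
opening: 29.8
grip_force: 89.7
```

```bash
python3 st.py
```

```text
16.5 [  1.62   0.95 -11.95 184.77] [0.76 0.31 0.47 0.01]
```

Emit:
carry_out:
  commands:
    - [25,0,0,-0.2,0]
    - [25,0,0,-0.4,0]
    - [25,0,0,-0.4,0]
    - [25,0,0,-0.4,0]
    - [25,0,0,-0.4,0]

```text
t: 17.0
tool_pos: [533.4, 223.5, 185.3]
eef_rot: [3.028, 0.836, -0.001]
wrist_force: [1.5, -0.6, -14.4]
opening: 29.3
grip_force: 89.9
```

```bash
python3 st.py
```

```text
17.15 [  1.26   0.33 -14.6  185.37] [0.38 0.47 0.42 0.03]
```

That's about 13.5 N net of the pump's weight. Holding for over 2 s.

Emit:
carry_out:
  commands:
    - [25,0,0,0.1,0]
    - [25,0,0,0.1,0]
    - [25,0,0,0.1,0]
    - [25,0,0,0.1,0]
    - [25,0,0,0.1,0]

```text
t: 17.65
tool_pos: [533.5, 223.6, 185.4]
eef_rot: [-3.028, -0.836, 0.0]
wrist_force: [1.2, -0.2, -15.1]
opening: 29.6
grip_force: 89.9
```

Emit:
carry_out:
  commands:
    - [25,0,0,0,0]
    - [25,0,0,0,0]
    - [25,0,0,0,0]
    - [25,0,0,0,0]
    - [25,0,0,0,0]

```text
t: 18.15
tool_pos: [533.5, 223.6, 185.4]
eef_rot: [-3.028, -0.836, 0.0]
wrist_force: [0.7, 0.4, -15.2]
opening: 29.9
grip_force: 89.9
```

Emit:
carry_out:
  commands:
    - [25,0,0,0,0]
    - [25,0,0,0,0]
    - [25,0,0,0,0]
    - [25,0,0,0,0]
    - [25,0,0,0,0]

```text
t: 18.65
tool_pos: [533.5, 223.6, 185.5]
eef_rot: [-3.028, -0.836, 0.0]
wrist_force: [-0.8, 1.6, -15.1]
opening: 29.8
grip_force: 89.9
```

Emit:
carry_out:
  commands:
    - [25,0,0,0,0]
    - [25,0,0,0,0]
    - [25,0,0,0,0]
    - [25,0,0,0,0]
    - [25,0,0,0,0]

```text
t: 19.15
tool_pos: [533.6, 223.6, 185.4]
eef_rot: [-3.028, -0.836, 0.0]
wrist_force: [0.1, -0.1, -15.3]
opening: 30.1
grip_force: 89.9
```

Emit:
carry_out:
  commands:
    - [25,0,0,0,0]
    - [25,0,0,0,0]
    - [25,0,0,0,0]
    - [25,0,0,0,0]
    - [25,0,0,0,0]

```text
t: 19.65
tool_pos: [533.6, 223.6, 185.5]
eef_rot: [-3.028, -0.836, 0.0]
wrist_force: [-0.0, -1.2, -14.8]
opening: 30.0
grip_force: 89.9
```

Emit:
carry_out:
  commands:
    - [25,0,0,0.2,0]
    - [25,0,0,0.4,0]
    - [25,0,0,0.4,0]
    - [25,0,0,0.4,0]
    - [25,0,0,0.4,0]

```text
t: 20.15
tool_pos: [533.6, 223.6, 185.2]
eef_rot: [-3.028, -0.836, -0.0]
wrist_force: [-1.3, 0.0, -13.9]
opening: 29.6
grip_force: 89.9
```

Emit:
carry_out:
  commands:
    - [25,0,0,0,0]
    - [25,0,0,0,0]
    - [25,0,0,0,0]
    - [25,0,0,0,0]
    - [25,0,0,0,0]

```text
t: 20.65
tool_pos: [533.6, 223.6, 185.1]
eef_rot: [-3.028, -0.836, -0.0]
wrist_force: [-0.4, -0.3, -14.0]
opening: 29.5
grip_force: 89.9
```

Emit:
carry_out:
  commands:
    - [25,0,0,0,0]
    - [25,0,0,0,0]
    - [25,0,0,0,0]
    - [25,0,0,0,0]
    - [25,0,0,0,0]

```text
t: 21.15
tool_pos: [533.6, 223.6, 185.1]
eef_rot: [-3.028, -0.836, -0.0]
wrist_force: [-0.7, 1.2, -13.4]
opening: 29.8
grip_force: 89.9
```

Emit:
carry_out:
  commands:
    - [25,0,0,0,0]
    - [25,0,0,0,0]
    - [25,0,0,0,0]
    - [25,0,0,0,0]
    - [25,0,0,0,0]

```text
t: 21.65
tool_pos: [533.6, 223.6, 185.1]
eef_rot: [-3.028, -0.836, 0.0]
wrist_force: [0.1, 0.3, -13.5]
opening: 29.9
grip_force: 89.9
```

Emit:
carry_out:
  commands:
    - [25,0,0,0,0]
    - [25,0,0,0,0]
    - [25,0,0,0,0]
    - [25,0,0,0,0]
    - [25,0,0,0,0]

```text
t: 22.15
tool_pos: [533.6, 223.6, 185.1]
eef_rot: [-3.028, -0.836, -0.0]
wrist_force: [-0.7, 0.1, -12.6]
opening: 29.6
grip_force: 89.9
```

Clip proved. Lowering the pump to near home, then releasing.

Emit:
carry_out:
  commands:
    - [25,0,0,0.6,0]
    - [25,0,0,1.5,0]
    - [25,0,0,3,0]
    - [25,0,0,4.5,0]
    - [25,0,0,5.5,0]

```text
t: 22.65
tool_pos: [535.0, 223.8, 181.1]
eef_rot: [3.028, 0.836, 0.006]
wrist_force: [-0.4, -0.3, -0.3]
opening: 29.8
grip_force: 90.5
```

Emit:
carry_out:
  commands:
    - [25,0,0,0.6,0]
    - [25,0,0,0.6,0]
    - [25,0,0,0.6,0]
    - [32,0,0,0.6,0]
    - [36,0,0,0.6,0]
  force: 20

```text
t: 23.15
tool_pos: [533.8, 223.7, 179.2]
eef_rot: [-3.028, -0.836, -0.001]
wrist_force: [-0.3, -0.0, -0.2]
opening: 36.1
grip_force: 0.0
```

Emit:
carry_out:
  commands:
    - [45,0,0,0,0]
    - [60,0,0,0,0]
    - [80,0,0,0,0]
    - [85,0,0,0,0]
    - [85,0,0,0,0]

```text
t: 23.65
tool_pos: [533.6, 223.6, 179.0]
eef_rot: [3.028, 0.836, 0.0]
wrist_force: [1.1, 0.2, -0.2]
opening: 84.8
grip_force: 0.0
```

Emit:
carry_out:
  commands:
    - [85,0,0,-10,0]
    - [85,0,0,-40,0]
    - [85,0,0,-75,0]
    - [85,0,0,-105,0]
    - [85,0,0,-120,0]

```text
t: 24.15
tool_pos: [534.7, 223.9, 303.0]
eef_rot: [-3.028, -0.836, -0.008]
wrist_force: [0.5, -0.6, -0.3]
opening: 85.0
grip_force: 0.0
```

```bash
python3 - <<'E'
from h import *
s=readout.state();W=cap('wrist');S=cap('side');print(s['t'],s['tool_pos'],s['wrist_force'],s['opening'])
cv2.imwrite('pics/w7.png',np.hstack([cv2.resize(W['image'][50:300,190:440],(400,400)),cv2.resize(S['image'][205:285,274:354],(400,400),interpolation=cv2.INTER_CUBIC)]))
E
```

```text
24.15 [534.71341365 223.92864666 303.02302859] [ 0.49171472 -0.62656709 -0.25728202] 84.99139216897667
```

View pics/w7.png

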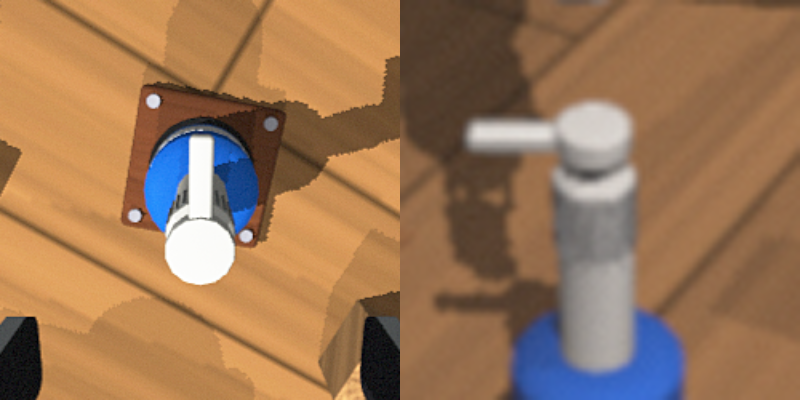

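The pump stands upright and seated. In the side crop its collar (columns 553–635) sits flush on the neck, and the gripper is clear.

Emit:
carry_out:
  commands:
    - [85,0,0,0,0]
    - [85,0,0,0,0]
    - [85,0,0,0,0]
    - [85,0,0,0,0]
    - [85,0,0,0,0]

```text
t: 24.75
tool_pos: [533.4, 223.5, 298.4]
eef_rot: [-3.028, -0.836, 0.002]
wrist_force: [0.0, 0.0, 0.1]
opening: 85.0
grip_force: 0.0
```

```bash
python3 -c "
from plant import order
print(order.hand_in())"
```

```text
the job is handed in; nothing more can be done
None
```

The job is handed in (no verdict came back): the pump was pressed home with at most about 11 N read, the clip held about 13–14.5 N for over 2 s, and the pump was let go upright on the rim at about 25 s.

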